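# Lock out the curing box and hold its sprung cover at the balance point

## Robot

A 6-joint arm with a two-finger parallel gripper is mounted at the origin on the work surface. World frame = base frame: x ahead of the robot, y to its left, z up, the work surface at z = 0. Lengths are in m, angles in rad, forces in N, time in s.
With the tool pointing down it reaches from about 0.35 to 0.775 m from the base axis. Payload 5.5 kg.
Tool frame: the origin (TCP) lies between the finger pads, 19 mm behind the fingertips; this is the grasp point; z points along the fingers, y is the line along which they close (so a half turn about z gives the same grasp; the last joint's range is limited). The gripper opens to 85 mm and grips with 20 to 120 N. Pads are 22 mm wide; open, the fingers measure 114 mm over their backs; the gripper's body (76 mm by 85 mm) begins 54 mm behind the grasp point. The pads swing forward as they close: fully open they stand 13 mm farther back than shut.
Start: joints at [-1.472, 0.313, 0.046, 1.304, 0, 1.431], TCP at [0.136, -0.559, 0.25] pointing down, gripper open.
Joint ranges: [-2.76, 2.76], [-0.86, 1.69], [-1.03, 1.26], [-2.2, 2.34], [-1.47, 1.5], [-3.14, 3.14]. Speed limits (rad/s): [2.57, 2.57, 3.14, 3.14, 3.14, 3.14].

## Interface

Orientations are given as a unit quaternion [w, x, y, z].
In Python, from workcell import env gives the robot as it stands. The module is installed in compiled form; this text tells all that it offers.
- The arm moves only by the tool carry_out, never from a script. Its argument "series" is a list of rows, each an object with "delta_rot": the turn, a rotation vector about the world's x, y, z normalised to -1 to 1, where 1 is 0.1 rad, a list of three; "travel": the shift along the world's x, y, z normalised to -1 to 1, where 1 is 0.025 m, a list of three; "fingers": the closure, from -1 (fully open) to 1 (shut). In form: [{"delta_rot": [ax, ay, az], "travel": [tx, ty, tz], "fingers": fingers}, ...]. A call has 1 to 5 rows; each row shifts and turns the commanded pose from where the row before left it; what a row does not reach is not made up. A row lasts 1/8 s, in which the tool goes at most 62.5 mm and 10.7 degrees, less where a joint would pass 70% of its speed; a pose out of reach is approached as far as the arm can. A call with a number of a shift or a turn outside -1 to 1 is refused whole. A call with a gripper value outside its range is refused whole. The fingers move at their own pace and stop on an object; "squeeze" is the grip in N (left out, the last holds). Time passes only in rows, so rows that do not move let the fingers close. It gives the time, the measured TCP pose, the force, the opening and the grip force at its end, in the units of the state.
- env.get_state(): the state, without advancing time (a new reading comes with each control period).
- env.read_camera(name): name is "side" or "top"; returns a dict with "color" (400x640x3 uint8, red, green, blue), "fx", "fy", "cx", "cy" (pixels), "world_from_camera" (4x4, takes a point from camera to world coordinates). Camera axes: x right, y up, looking along -z (the intrinsics and any distortion apply to the point x, -y, -z); pixel columns grow to the right and rows downward; lengths in m; the calibration is good to about 2 mm. A picture is of the moment at which its call begins. There is no depth.
- env.hand_in(): hands the job in; it is judged then, once.
The state is a dict: "clock": time; "joint_pos": joint angles; "qvel": joint speeds; "tau": joint torques, N m; "tcp_pos": TCP position; "orientation": TCP orientation; "wrist_force": force on the tool from outside, world axes, zero at the start; "ft_torque": the same for the moment, N m; "finger_gap": finger opening in m; "grip_force": force on a finger pad.
Only numpy, scipy, OpenCV 4.12 (cv2) and the standard library are available. Lean on these libraries where they do the work, as an engineer would, in place of code of your own. Each camera call takes 0.05 s, during which the arm holds its last target. There are 200 camera calls.

## Task

With its cover still shut, lock out the curing box: take the steel lockout pin from the tool caddy, push it fully home in the opening of the terminal block and let go of it. Then grip the cover by its ball knob, raise it past its balance point without letting it spring up against its stop, ease it back and hold it just below the balance point for inspection. Finish while still gripping the knob there, the pin still home and everything else left where it stands.

Things in the scene. Friction and masses are not known exactly. Their poses are not given: they have to be found in the camera images.
- pin: Steel lockout pin, upright in one of the three caddy holes (any), 76 mm long, about 45 g: shank 8 mm in diameter, 32 mm long, chamfered foot; collar 22 mm in diameter, 32 to 36 mm above the tip; cylindrical grip 14 mm in diameter, 36 to 76 mm above the tip. Origin at the shank's tip, z up along the pin. In the caddy the collar rests on the caddy's top, the tip at z = 13 mm
- pin_tip (a point): The lower tip of the pin's shank, on its axis (same point as the pin's origin)
- socket_mouth (a point): Centre of the opening in the top of the terminal block, a grey block 50 x 50 x 70 mm high, 30 mm off the left (+y) side of the curing box. Upright hole 9.5 mm in diameter, small chamfer, 38 mm deep, straight down from this point; the pin is fully home with its collar on the block's top, its tip 32 mm below this point. Axes as the curing box's
- cure_box: Bench-top curing box, fixed to the table: white sheet-metal tub 180 mm deep (its x), 240 mm wide (its y), 92 mm high, with the cover on it. Origin under the centre of the tub, z up; its front (knob side) faces its -x, roughly towards the robot, turned by up to about 0.2 rad
- cover_hinge (a point): Centre of the cover's hinge line at the box's far top edge, 98 mm above the table, 90 mm towards +x from the box's origin. The hinge line runs along the box's y; this point does not move
- cover_knob (a point): Centre of the black ball knob, 24 mm in diameter, on a 10 mm thick stem at the middle of the cover's front edge, 34 mm out from it. At joint value q it lies 214*cos(q) mm in front (box -x) of the hinge line and 214*sin(q) mm above it. The ball can turn between pads that pinch it from above along the box's y, so the tool may keep pointing down
- cover (a joint): Angle of the sprung cover (white plate 180 x 240 x 12 mm, 0.9 kg): 0 shut, growing as its front edge swings up and away; stop at 1.5 rad. Balance point at 1.00 rad: let go below it, the cover falls shut (1 N at the knob when shut, less towards 1.00); above it, it springs up to the stop. Little friction. Just below the balance point means about 0.80 to 0.98 rad
- caddy: Black tool caddy, fixed, 200 mm (its x) x 60 mm x 45 mm high, three upright holes 12 mm in diameter in a row along its x at -65, 0 and +65 mm. Origin under its centre, z up
- awl: Awl standing in a caddy hole, pear-shaped wooden handle up to 26 mm in diameter, 80 mm long in all; not to be disturbed. Origin at its lower tip
- brush: Short stencil brush standing in a caddy hole, bristles up, 22 mm in diameter, 76 mm long in all; not to be disturbed. Origin at its lower tip
- mug: White mug, 80 mm in diameter, 90 mm high, right of the box; leave alone. Origin under its centre
- jar: Glass jar with a white cap, 60 mm in diameter, 75 mm high; leave alone. Origin under its centre
- tape: Roll of paper tape lying flat, 90 mm in diameter, 25 mm high; leave alone. Origin under its centre
- dish: White bowl, 100 mm in diameter, 30 mm high; leave alone. Origin under its centre
- panel: Plywood painting panel lying flat, 130 x 100 x 18 mm, left behind the terminal block; leave alone. Origin under its centre
- spatula: Spatula lying on the table left of the robot; leave alone. Origin at its underside
Mind the look-alikes: they are no part of the job. What is shaped like the pin but purple is not meant.

How it is judged:
By the outcome, as a careful person would: the job done as asked, in the order asked, and still so for the second after the job is handed in, while the arm keeps its last pose, push and grip.
It also fails if it takes over 64 s, if anything falls off the work surface, if the arm or the gripper's body presses on something with over 40 N, if the wrist force passes 120 N, or if a joint passes its speed limit or range.

## Working session

There is one attempt and no reset: what is moved stays moved. The work goes in short steps, Python scripts to look and compute and a tool call to move; the robot and the scene stay as the last step left them, time stands still between calls to the robot, and variables do not carry over. Pictures are saved under pics/ and viewed, at most 10 in all, crops included, and the job is handed in when it is done.

Besides the shell and the picture viewer there is one more tool, called after "Call:" in YAML: its name, and indented under it one key for each argument. carry_out: Moves the arm, as the interface text tells. Its arguments: {"type":"object","properties":{"series":{"type":"array","items":{"type":"object","properties":{"delta_rot":{"type":"array","items":{"type":"number"}},"travel":{"type":"array","items":{"type":"number"}},"fingers":{"type":"number"}}}},"squeeze":{"type":"number"}},"required":["series"]}

```bash
mkdir -p pics; python3 - <<'E'
from workcell import env
import cv2,json,numpy as np,pickle
d={}
for n in ("top","side"):
    r=env.read_camera(n); d[n]=r
    cv2.imwrite(f"pics/{n}0.png",r["color"][:,:,::-1])
    print(n,{k:(np.round(v,4).tolist() if hasattr(v,'tolist') else v) for k,v in r.items() if k!="color"})
pickle.dump(d,open("cams.pkl","wb"))
print(env.get_state())
E
```

```text
top {'fx': 510.6110902668213, 'fy': 510.6110902668213, 'cx': 312.6808771300998, 'cy': 197.16059623322428, 'world_from_camera': [[0.0251, 0.9917, -0.1257, 0.3612], [-0.9997, 0.0255, 0.0011, -0.0226], [0.0043, 0.1257, 0.9921, 1.6382], [0.0, 0.0, 0.0, 1.0]]}
side {'fx': 473.07399916890034, 'fy': 473.07399916890034, 'cx': 315.7999543343637, 'cy': 204.58478239236794, 'world_from_camera': [[-0.9413, 0.1777, -0.287, 0.1726], [-0.3375, -0.4812, 0.809, 1.0645], [0.0056, 0.8584, 0.5129, 0.7774], [0.0, 0.0, 0.0, 1.0]]}
{'clock': 0.1, 'joint_pos': array([-1.47161361e+00,  3.13888471e-01,  4.50715186e-02,  1.30361612e+00,
       -1.23718825e-06,  1.43117709e+00]), 'qvel': array([ 0.00068305, -0.00246505,  0.00311104,  0.00042921,  0.0004066 ,
       -0.00074487]), 'tau': array([ 2.23666131e-03, -4.81726170e+01,  2.99243420e+01,  1.26967742e-02,
       -1.37607235e-04,  9.57955081e-06]), 'tcp_pos': array([ 0.13594513, -0.55824343,  0.24921037]), 'orientation': array([-8.18219070e-04,  9.92879835e-01,  1.19117432e-01,  1.59265024e-05]), 'wrist_force': array([-0.48124825, -1.10736309,  0.20987564]), 'ft_torque': array([-0.03187282,  0.00140916, -0.02329342]), 'grip_force': 0.0, 'finger_gap': 0.0851124638256572}
```

View pics/top0.png

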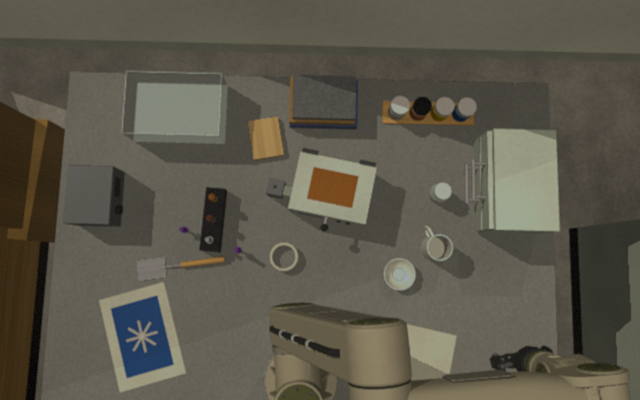

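View pics/side0.png

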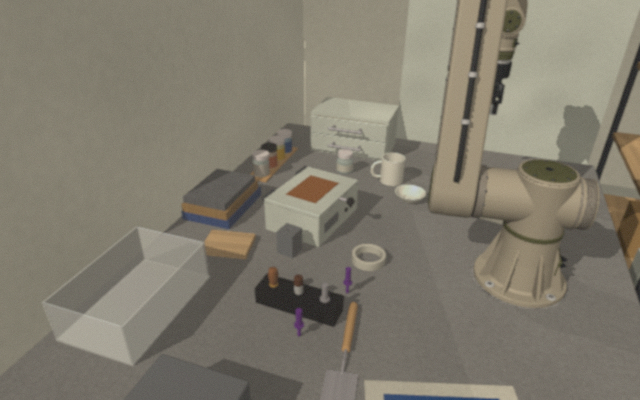

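The top view shows the caddy at (213,220), with three objects at (211,198), (210,218) and (209,240). The block is at (276,187), the box at (333,187) and the knob near (324,227).

Candidates for the pin:
- Grey object in the caddy: top (209,240), side (325,292).
- Awl: top (211,198).
- Brush: top (210,218).
- Purple look-alikes: top (184,230) and (238,250).

I choose the grey one and will check it in close crops.

```bash
python3 - <<'E'
import cv2,pickle
d=pickle.load(open("cams.pkl","rb"))
def crop(n,x0,y0,w,h,s,f):
    im=d[n]["color"][y0:y0+h,x0:x0+w,::-1]
    im=cv2.resize(im,None,fx=s,fy=s,interpolation=cv2.INTER_CUBIC)
    for i in range(0,w,10):
        cv2.line(im,(i*s,0),(i*s,6 if i%50 else 14),(0,255,255),1)
        if i%20==0: cv2.putText(im,str(x0+i),(i*s+2,16),0,.35,(0,255,255),1)
    for i in range(0,h,10):
        cv2.line(im,(0,i*s),(6,i*s),(0,255,255),1); cv2.putText(im,str(y0+i),(8,i*s+4),0,.35,(0,255,255),1)
    cv2.imwrite(f,im)
crop("top",190,140,190,120,4,"pics/top1.png")
crop("side",240,160,130,180,3,"pics/side1.png")
E
```

```text
(no output)
```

View pics/top1.png

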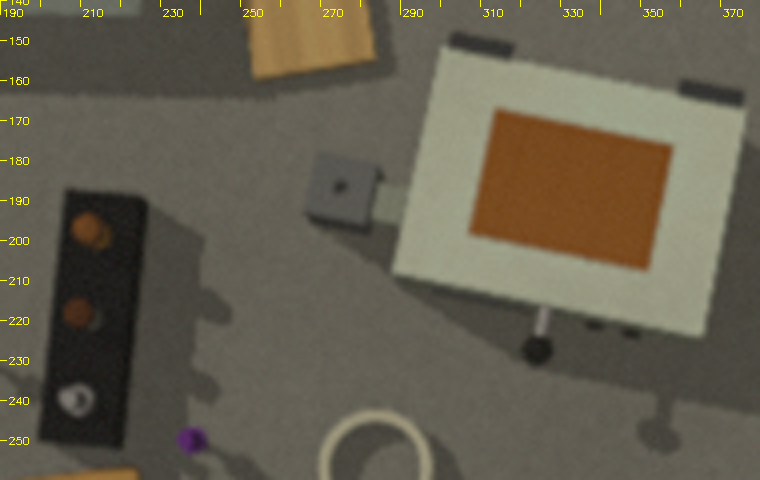

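View pics/side1.png

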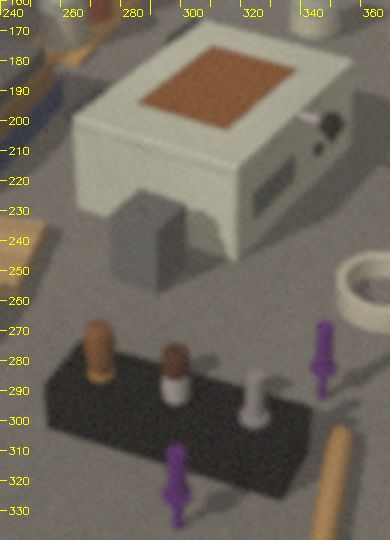

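The crops confirm the choice. The grey steel pin, with its collar, is in the caddy hole nearest the robot: top crop (208.5,240), side (324.7,284) at the grip's top. The brown handle at the far end is the awl and the middle one is the brush. The block's hole is at (275,186.7), and the knob is at (324,227.5) in the top view and (350,201) in the side view.

```bash
cat > h.py <<'E'
import numpy as np,pickle
from scipy.optimize import least_squares
try: d=pickle.load(open("cams.pkl","rb"))
except Exception: d={}
def proj(n,P):
    c=d[n];T=c["world_from_camera"];p=(np.atleast_2d(P)-T[:3,3])@T[:3,:3]
    x,y,z=p[:,0],-p[:,1],-p[:,2]
    return np.c_[c["fx"]*x/z+c["cx"],c["fy"]*y/z+c["cy"]]
def onz(n,u,v,z):
    c=d[n];T=c["world_from_camera"]
    r=T[:3,:3]@np.array([(u-c["cx"])/c["fx"],-(v-c["cy"])/c["fy"],-1]);o=T[:3,3]
    return o+r*(z-o[2])/r[2]
def fit(obs,P0): # obs: list of (cam,(u,v)) of one point
    return least_squares(lambda P:np.concatenate([proj(n,P)[0]-uv for n,uv in obs]),P0)
def box(b,p): # box pose x,y,yaw; p in box frame
    c,s=np.cos(b[2]),np.sin(b[2]);return np.array([b[0]+c*p[0]-s*p[1],b[1]+s*p[0]+c*p[1],p[2]])
E
python3 - <<'E'
from h import *
np.set_printoptions(precision=4,suppress=True)
cr=lambda x,y:(190+x/4,140+y/4)
cs=lambda x,y:(240+x/3,160+y/3)
mod=[((90,120,104),cr(443,47)),((90,-120,104),cr(745,107)),((-90,-120,104),cr(703,336)),((-90,120,104),cr(393,273)),((-124,0,98),cr(537,350))]
mods=[((-90,120,104),cs(238,166)),((90,120,104),cs(75,120)),((-90,-120,104),cs(354,62)),((-124,0,98),cs(331,125))]
hole=cr(340,187)
def res(b,use):
    r=[]
    if 't' in use: r+=[proj("top",box(b,np.array(p)/1e3))[0]-uv for p,uv in mod]
    if 's' in use: r+=[proj("side",box(b,np.array(p)/1e3))[0]-uv for p,uv in mods]
    r.append(proj("top",box(b,[b[3],.175,.07]))[0]-hole)
    return np.concatenate(r)
for u in('t','s','ts'):
    s=least_squares(res,[.45,-.05,-.2,0],args=(u,),loss='soft_l1'); b=s.x
    print(u,b,'rms',np.sqrt(np.mean(s.fun**2)),'hole',box(b,[b[3],.175,.07]),'knob',box(b,[-.124,0,.098]),'hinge',box(b,[.09,0,.098]))
print(s.fun.reshape(-1,2))
print('hole top z70',onz("top",*hole,.07))
P=[onz("top",*cr(x,y),.045) for x,y in((66,188),(148,198),(123,448),(39,440))]
c=np.mean(P,0);a=P[0]-P[3];a2=P[1]-P[2];y=np.arctan2(*(a+a2)[1::-1]) ;print('caddy',c,y,np.linalg.norm(a),np.linalg.norm(a2),'pin hole',c-.065*np.array([np.cos(y),np.sin(y),0]))
print('collar top',onz("top",*cr(75,401),.049),'grip top',onz("top",*cr(68,399),.089))
print('side collar',onz("side",*cs(254,417),.049),'griptop',onz("side",*cs(254,372),.089))
for n,x in(('awl',cr(86,228)),('brush',cr(78,312))):print(n,onz("top",*x,.085))
E
```

```text
t [ 0.587  -0.0841 -0.1768 -0.0287] rms 0.39283919396177047 hole [0.5895 0.0932 0.07  ] knob [ 0.4649 -0.0623  0.098 ] hinge [ 0.6756 -0.0999  0.098 ]
s [ 0.5879 -0.0805 -0.1768 -0.0292] rms 0.7647842070380902 hole [0.5899 0.0969 0.07  ] knob [ 0.4658 -0.0587  0.098 ] hinge [ 0.6765 -0.0963  0.098 ]
ts [ 0.5876 -0.0832 -0.178  -0.0294] rms 0.7277929752280847 hole [0.5897 0.0943 0.07  ] knob [ 0.4656 -0.0612  0.098 ] hinge [ 0.6762 -0.0991  0.098 ]
[[-1.0295 -0.8592]
 [ 0.409  -0.2378]
 [-0.2275  0.1707]
 [-0.7422 -0.1169]
 [-0.0959 -0.1884]
 [ 0.5986 -0.077 ]
 [-0.3008 -1.8554]
 [ 0.636  -1.4924]
 [ 0.8038 -0.7877]
 [-0.2874 -0.0602]]
hole top z70 [0.5895 0.0934 0.07  ]
caddy [0.4852 0.2837 0.045 ] -0.053538333020137094 0.1980930921611645 0.1963065867459617 pin hole [0.4203 0.2872 0.045 ]
collar top [0.4197 0.2945 0.049 ] grip top [0.4196 0.2919 0.089 ]
side collar [0.4217 0.2986 0.049 ] griptop [0.4237 0.2947 0.089 ]
awl [0.5506 0.2856 0.085 ]
brush [0.486  0.2885 0.085 ]
```

Call:
carry_out:
  series:
    - {"travel":[0.84,0.96,0],"delta_rot":[0,0,1],"fingers":-1}
    - {"travel":[0.84,0.96,0],"delta_rot":[0,0,1],"fingers":-1}
    - {"travel":[0.84,0.96,0],"delta_rot":[0,0,1],"fingers":-1}
    - {"travel":[0.84,0.96,0],"delta_rot":[0,0,1],"fingers":-1}
    - {"travel":[0.84,0.96,0],"delta_rot":[0,0,1],"fingers":-1}
  squeeze: 40

```text
clock: 0.72
tcp_pos: [0.2415, -0.4377, 0.2496]
orientation: [-0.0, 0.932, 0.363, 0.0]
wrist_force: [0.3, 0.7, 0.3]
finger_gap: 0.0858
grip_force: 0.0
```

```bash
python3 -c "
from workcell import env
s=env.get_state();print(s['joint_pos'].round(3))"
```

```text
[-1.227  0.168 -0.143  1.26   0.     1.172]
```

Call:
carry_out:
  series:
    - {"travel":[0.84,0.96,0],"delta_rot":[0,0,1],"fingers":-1}
    - {"travel":[0.84,0.96,0],"delta_rot":[0,0,1],"fingers":-1}
    - {"travel":[0.84,0.96,0],"delta_rot":[0,0,1],"fingers":-1}
    - {"travel":[0.84,0.96,0],"delta_rot":[0,0,1],"fingers":-1}
    - {"travel":[0.84,0.96,0],"delta_rot":[0,0,1],"fingers":-1}

```text
clock: 1.35
tcp_pos: [0.3464, -0.3176, 0.2497]
orientation: [-0.0, 0.813, 0.582, 0.0]
wrist_force: [1.2, 0.1, 0.4]
finger_gap: 0.0856
grip_force: 0.0
```

Call:
carry_out:
  series:
    - {"travel":[0.84,0.96,0],"delta_rot":[0,0,1],"fingers":-1}
    - {"travel":[0.84,0.96,0],"delta_rot":[0,0,1],"fingers":-1}
    - {"travel":[0.84,0.96,0],"delta_rot":[0,0,1],"fingers":-1}
    - {"travel":[0.84,0.96,0],"delta_rot":[0,0,1],"fingers":-1}
    - {"travel":[0.84,0.96,0],"delta_rot":[0,0,1],"fingers":-1}

```text
clock: 1.98
tcp_pos: [0.4514, -0.1977, 0.2497]
orientation: [-0.0, 0.644, 0.765, -0.0]
wrist_force: [0.6, -0.3, 0.5]
finger_gap: 0.0853
grip_force: 0.0
```

Call:
carry_out:
  series:
    - {"travel":[-0.06,0.98,0],"delta_rot":[0,0,0.6],"fingers":-1}
    - {"travel":[-0.06,0.98,0],"delta_rot":[0,0,0.6],"fingers":-1}
    - {"travel":[-0.06,0.98,0],"delta_rot":[0,0,0.6],"fingers":-1}
    - {"travel":[-0.06,0.98,0],"delta_rot":[0,0,0.6],"fingers":-1}
    - {"travel":[-0.06,0.98,0],"delta_rot":[0,0,0.6],"fingers":-1}

```text
clock: 2.6
tcp_pos: [0.4431, -0.0753, 0.2497]
orientation: [-0.0, 0.523, 0.852, -0.0]
wrist_force: [-0.1, 0.2, -0.2]
finger_gap: 0.0854
grip_force: 0.0
```

Call:
carry_out:
  series:
    - {"travel":[-0.06,0.98,0],"delta_rot":[0,0,0.6],"fingers":-1}
    - {"travel":[-0.06,0.98,0],"delta_rot":[0,0,0.6],"fingers":-1}
    - {"travel":[-0.06,0.98,0],"delta_rot":[0,0,0.6],"fingers":-1}
    - {"travel":[-0.06,0.98,0],"delta_rot":[0,0,0.6],"fingers":-1}
    - {"travel":[-0.06,0.98,0],"delta_rot":[0,0,0.6],"fingers":-1}

```text
clock: 3.22
tcp_pos: [0.4356, 0.0471, 0.2497]
orientation: [-0.0, 0.39, 0.921, -0.0]
wrist_force: [-0.1, 0.3, 1.2]
finger_gap: 0.0855
grip_force: 0.0
```

Call:
carry_out:
  series:
    - {"travel":[-0.06,0.98,0],"delta_rot":[0,0,0.6],"fingers":-1}
    - {"travel":[-0.06,0.98,0],"delta_rot":[0,0,0.6],"fingers":-1}
    - {"travel":[-0.06,0.98,0],"delta_rot":[0,0,0.6],"fingers":-1}
    - {"travel":[-0.06,0.98,0],"delta_rot":[0,0,0.6],"fingers":-1}
    - {"travel":[-0.06,0.98,0],"delta_rot":[0,0,0.6],"fingers":-1}

```text
clock: 3.85
tcp_pos: [0.4281, 0.1695, 0.2497]
orientation: [-0.0, 0.248, 0.969, -0.0]
wrist_force: [-0.4, -0.4, 0.3]
finger_gap: 0.0856
grip_force: 0.0
```

Call:
carry_out:
  series:
    - {"travel":[-0.06,0.98,0],"delta_rot":[0,0,0.6],"fingers":-1}
    - {"travel":[-0.06,0.98,0],"delta_rot":[0,0,0.6],"fingers":-1}
    - {"travel":[-0.06,0.98,0],"delta_rot":[0,0,0.6],"fingers":-1}
    - {"travel":[-0.06,0.98,0],"delta_rot":[0,0,0.6],"fingers":-1}
    - {"travel":[-0.06,0.98,0],"delta_rot":[0,0,0.6],"fingers":-1}

```text
clock: 4.47
tcp_pos: [0.4206, 0.292, 0.2496]
orientation: [-0.0, 0.1, 0.995, -0.0]
wrist_force: [-0.2, -0.2, -0.9]
finger_gap: 0.0855
grip_force: 0.0
```

```bash
python3 -c "
from workcell import env
s=env.get_state();print(s['joint_pos'].round(3));from scipy.spatial.transform import Rotation as R
q=s['orientation'];r=R.from_quat([q[1],q[2],q[3],q[0]]).as_matrix();import numpy as np;print(np.arctan2(r[1,0],r[0,0]))"
```

```text
[ 0.45   0.192 -0.115  1.265  0.     0.651]
2.9407938197966472
```

Call:
carry_out:
  series:
    - {"travel":[0,0,-0.8],"delta_rot":[0,0,0.1],"fingers":0}
    - {"travel":[0,0,-1],"delta_rot":[0,0,0.1],"fingers":0}
    - {"travel":[0,0,-1],"delta_rot":[0,0,0],"fingers":0}
    - {"travel":[0,0,-1],"delta_rot":[0,0,0],"fingers":0}
    - {"travel":[0,0,0],"delta_rot":[0,0,0],"fingers":0}

```text
clock: 5.1
tcp_pos: [0.4193, 0.2904, 0.153]
orientation: [-0.002, 0.091, 0.996, -0.001]
wrist_force: [-0.5, 0.5, 0.5]
finger_gap: 0.0428
grip_force: 0.0
```

```bash
cat >> h.py <<'E'
def snap(n,x0,y0,w,h,s,f,env):
    import cv2
    r=env.read_camera(n);d[n]=r
    im=cv2.resize(r["color"][y0:y0+h,x0:x0+w,::-1],None,fx=s,fy=s,interpolation=cv2.INTER_CUBIC)
    for i in range(0,w,10):
        cv2.line(im,(i*s,0),(i*s,6),(0,255,255),1); cv2.putText(im,str(x0+i),(i*s+2,16),0,.35,(0,255,255),1)
    for i in range(0,h,10):
        cv2.line(im,(0,i*s),(6,i*s),(0,255,255),1); cv2.putText(im,str(y0+i),(8,i*s+4),0,.35,(0,255,255),1)
    cv2.imwrite(f,im); return r
E
python3 - <<'E'
from workcell import env
from h import *
snap("side",265,200,110,110,5,"pics/s2.png",env)
print(env.get_state()["tcp_pos"])
E
```

```text
[0.42020669 0.29089258 0.15436444]
```

View pics/s2.png

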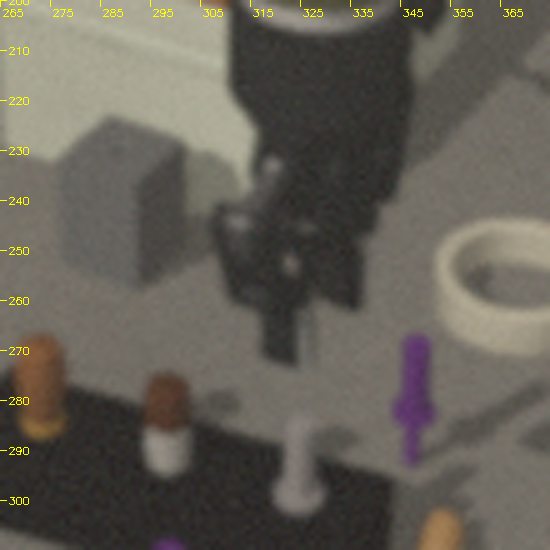

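The near finger (320,270) and far finger (328,262) straddle the pin at (324.5,285), so the gripper is lined up. I'll go down and close.

Call:
carry_out:
  series:
    - {"travel":[0,0,-1],"delta_rot":[0,0,0],"fingers":0}
    - {"travel":[0,0,-1],"delta_rot":[0,0,0],"fingers":0}
    - {"travel":[0,0,-1],"delta_rot":[0,0,0],"fingers":0}
    - {"travel":[0,0,-0.2],"delta_rot":[0,0,0],"fingers":0}
    - {"travel":[0,0,0],"delta_rot":[0,0,0],"fingers":0.2}

```text
clock: 5.78
tcp_pos: [0.4216, 0.2916, 0.076]
orientation: [0.0, 0.091, 0.996, 0.0]
wrist_force: [-1.0, -0.1, -0.2]
finger_gap: 0.034
grip_force: 0.0
```

Call:
carry_out:
  series:
    - {"travel":[0,0,0],"delta_rot":[0,0,0],"fingers":0.45}
    - {"travel":[0,0,0],"delta_rot":[0,0,0],"fingers":0.6}
    - {"travel":[0,0,0],"delta_rot":[0,0,0],"fingers":0.8}
    - {"travel":[0,0,0],"delta_rot":[0,0,0],"fingers":1}
    - {"travel":[0,0,0],"delta_rot":[0,0,0],"fingers":1}
  squeeze: 40

```text
clock: 6.4
tcp_pos: [0.4219, 0.2922, 0.0759]
orientation: [0.001, 0.091, 0.996, 0.001]
wrist_force: [0.7, 5.1, 5.8]
finger_gap: 0.0126
grip_force: 39.2
```

Call:
carry_out:
  series:
    - {"travel":[0,0,0.4],"delta_rot":[0,0,0],"fingers":1}
    - {"travel":[0,0,1],"delta_rot":[0,0,0],"fingers":1}
    - {"travel":[0,0,1],"delta_rot":[0,0,0],"fingers":1}
    - {"travel":[0,0,1],"delta_rot":[0,0,0],"fingers":1}
    - {"travel":[0,0,0.6],"delta_rot":[0,0,0],"fingers":1}

```text
clock: 7.02
tcp_pos: [0.4208, 0.2908, 0.1756]
orientation: [-0.0, 0.091, 0.996, -0.001]
wrist_force: [1.0, -0.5, -1.9]
finger_gap: 0.0128
grip_force: 39.3
```

Call:
carry_out:
  series:
    - {"travel":[0.66,-0.79,0],"delta_rot":[0,0,0],"fingers":1}
    - {"travel":[0.66,-0.79,0],"delta_rot":[0,0,0],"fingers":1}
    - {"travel":[0.66,-0.79,0],"delta_rot":[0,0,0],"fingers":1}
    - {"travel":[0.66,-0.79,0],"delta_rot":[0,0,0],"fingers":1}
    - {"travel":[0.66,-0.79,0],"delta_rot":[0,0,0],"fingers":1}

```text
clock: 7.65
tcp_pos: [0.5033, 0.1914, 0.1742]
orientation: [-0.001, 0.091, 0.996, -0.001]
wrist_force: [0.1, 0.8, -0.4]
finger_gap: 0.0126
grip_force: 39.3
```

Call:
carry_out:
  series:
    - {"travel":[0.66,-0.79,0],"delta_rot":[0,0,0],"fingers":1}
    - {"travel":[0.66,-0.79,0],"delta_rot":[0,0,0],"fingers":1}
    - {"travel":[0.66,-0.79,0],"delta_rot":[0,0,0],"fingers":1}
    - {"travel":[0.66,-0.79,0],"delta_rot":[0,0,0],"fingers":1}
    - {"travel":[0.66,-0.79,0],"delta_rot":[0,0,0],"fingers":1}

```text
clock: 8.28
tcp_pos: [0.5865, 0.0926, 0.1746]
orientation: [-0.001, 0.091, 0.996, -0.0]
wrist_force: [0.4, 0.7, -0.8]
finger_gap: 0.013
grip_force: 39.3
```

Call:
carry_out:
  series:
    - {"travel":[0,0,-0.8],"delta_rot":[0,0,0],"fingers":1}
    - {"travel":[0,0,0],"delta_rot":[0,0,0],"fingers":1}

```text
clock: 8.52
tcp_pos: [0.5852, 0.0929, 0.1533]
orientation: [-0.002, 0.092, 0.996, -0.0]
wrist_force: [-0.1, 0.6, -0.3]
finger_gap: 0.0127
grip_force: 39.3
```

```bash
python3 - <<'E'
from workcell import env
from h import *
snap("side",240,170,110,100,6,"pics/s3.png",env)
s=env.get_state();p=s["tcp_pos"];print(p,s["wrist_force"],s["grip_force"],s["orientation"])
print('tip pred',proj("side",p-[0,0,.063]),'hole',proj("side",[.5895,.0934,.07]),proj("side",[.5896,.0943,.07]))
E
```

```text
[0.58549867 0.09328699 0.15425123] [ 0.02765052 -0.10181276  0.47784504] 39.34016168117523 [-1.18511055e-03  9.14686832e-02  9.95807240e-01 -1.24595621e-04]
tip pred [[291.43549431 222.776484  ]] hole [[290.20133655 229.16503166]] [[290.03870739 229.33360702]]
```

View pics/s3.png

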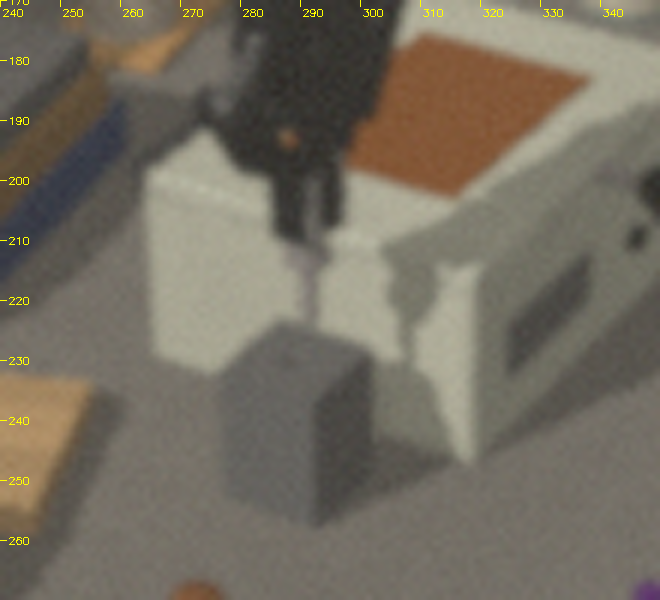

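The pin hangs just above the block. Its tip is at about (291.5,223.5), and the hole shows faintly at about (288.7,230.3) on the block's top face. I'll refine both with averaged frames.

```bash
python3 - <<'E'
from workcell import env
import numpy as np
A=np.mean([env.read_camera("side")["color"].astype(float) for _ in range(12)],0)
np.save("side_avg.npy",A)
g=A.mean(2);np.set_printoptions(linewidth=200)
print("rows 208..236, cols 278..304");
print('     ',np.arange(278,305))
for r in range(208,238):print(r,g[r,278:305].round().astype(int))
E
```

```text
rows 208..236, cols 278..304
      [278 279 280 281 282 283 284 285 286 287 288 289 290 291 292 293 294 295 296 297 298 299 300 301 302 303 304]
208 [160 160 160 158 157 152 133 103  78  66  58  62  79  96  99 110 131 152 164 168 169 169 167 165 164 164 165]
209 [160 160 159 161 160 158 149 133 113  96  85  81  88  98 100 114 140 160 168 172 175 175 171 169 166 160 155]
210 [160 162 161 161 162 161 157 151 138 124 116 107 104 102  97 104 129 150 162 168 170 170 170 171 168 153 140]
211 [159 161 161 162 161 161 160 156 146 136 128 120 112 105  98  99 118 143 158 161 162 163 165 167 161 143 126]
212 [159 160 161 162 161 160 160 156 148 136 130 124 118 110 102 101 119 142 155 158 158 161 161 160 156 143 129]
213 [159 160 160 161 161 161 160 158 152 142 134 126 120 113 111 118 133 149 158 161 162 162 159 157 159 151 139]
214 [159 160 160 161 161 161 160 160 158 153 146 134 121 117 124 139 151 159 162 164 164 164 161 161 162 157 145]
215 [159 159 160 161 161 161 161 161 161 160 154 140 125 118 131 150 159 163 164 164 164 164 164 163 164 159 146]
216 [159 159 161 159 161 161 161 161 162 16
[... 1764 characters left out ...]
 83 101 114 117]
232 [100  98  99 100  99  99  99  99  99  99  98  99 100 100 100 100  99  95  93  84  76  72  72  83 103 113 115]
233 [ 97  99  99  99  99  99 100  99  99  99 100 100 100  99  99  99  95  91  81  76  72  71  72  84 102 111 113]
234 [ 99  99  99  99  99  98  99  99 100 100 100  99 100 100  99  96  89  82  76  72  72  71  71  82  98 108 111]
235 [ 99  99  98  99  99  99  99  99  99  99  99 100 100  99  96  90  82  75  73  72  72  70  72  80  95 106 110]
236 [ 99  99  99  98  99  99  99  99  99  99  99  99  99  96  90  81  75  71  72  71  71  72  72  80  96 105 109]
237 [ 98  99  98  98  99  99  98  99  98  99  98  99  98  93  84  76  72  71  72  73  71  72  72  80  95 106 108]
```

```bash
python3 - <<'E'
from workcell import env
from h import *
np.set_printoptions(precision=4,suppress=True)
# edge points in side (half-level), by edge
E1=[(277.6,230),(279.5,228.5+.0),(282,226),(284.6,224.1)]   # left-back
E2=[(294,225),(297,226),(299.7,227),(301.3,228)]            # right-back
E3=[(299.3,230),(296.8,232),(294.5,234),(292.4,236)]      # right-front
b=.177
c,s=np.cos(-b),np.sin(-b)
def C(x,y,dx,dy):return [x+c*dx-s*dy,y+s*dx+c*dy,.07]
h=.025
segs=[((h,-h),(h,h)),((h,-h),(-h,-h)),((-h,-h),(-h,h))]
def res(p):
    r=[]
    for E,(a,e) in zip((E1,E2,E3),segs):
        A,B=proj("side",[C(p[0],p[1],*a),C(p[0],p[1],*e)])
        t=(B-A)/np.linalg.norm(B-A);n=np.array([-t[1],t[0]])
        r+=list((np.array(E)-A)@n)
    return np.array(r)
f=least_squares(res,[.59,.0935],loss='soft_l1',f_scale=.3);print('block centre via side',f.x,res(f.x).round(2))
print(proj("side",[C(.5895,.0934,*q) for q in((h,h),(h,-h),(-h,-h),(-h,h))]))
s_=[env.get_state()["tcp_pos"] for _ in range(3)];print(s_)
p=np.array([.5855,.0930,.0])
for z in(.092,.1,.11):print(z,proj("side",p+[0,0,z]))
print(proj("side",p+[.001,0,.1])-proj("side",p+[0,0,.1]),proj("side",p+[0,.001,.1])-proj("side",p+[0,0,.1]))
E
```

```text
block centre via side [0.5922 0.0962] [-0.09 -0.19  0.06 -0.2  -0.14 -0.12 -0.01  0.44 -0.1   0.12  0.21  0.16]
[[277.2263 231.037 ]
 [287.4134 222.2113]
 [303.0133 227.3166]
 [293.121  236.4473]]
[array([0.586 , 0.0939, 0.1552]), array([0.586 , 0.0939, 0.1552]), array([0.586 , 0.0939, 0.1552])]
0.092 [[291.4702 222.4845]]
0.1 [[291.4074 219.9483]]
0.11 [[291.3285 216.7545]]
[[-0.35   -0.0706]] [[-0.1434  0.1919]]
```

Call:
carry_out:
  series:
    - {"travel":[0.21,0.04,0],"delta_rot":[0,0,0],"fingers":1}
    - {"travel":[0,0,-0.68],"delta_rot":[0,0,0],"fingers":1}
    - {"travel":[0,0,0],"delta_rot":[0,0,0],"fingers":1}

```text
clock: 9.55
tcp_pos: [0.5906, 0.0948, 0.1368]
orientation: [-0.001, 0.091, 0.996, -0.0]
wrist_force: [-0.5, 1.4, -0.9]
finger_gap: 0.013
grip_force: 39.3
```

```bash
python3 - <<'E'
from workcell import env
import numpy as np
F=[];S=[]
for _ in range(10):
    F.append(env.read_camera("side")["color"].astype(float)); S.append(np.r_[env.get_state()["tcp_pos"],env.get_state()["wrist_force"]])
print(np.mean(S,0).round(4))
A=np.mean(F,0);g=A.mean(2);np.set_printoptions(linewidth=200)
print('     ',np.arange(278,305))
for r in range(216,236):print(r,g[r,278:305].round().astype(int))
E
```

```text
[ 0.5915  0.0948  0.1384  0.0312 -0.1407 -0.3145]
      [278 279 280 281 282 283 284 285 286 287 288 289 290 291 292 293 294 295 296 297 298 299 300 301 302 303 304]
216 [160 160 160 161 161 156 146 131 119 113 114 109 100  99 117 144 159 164 165 164 164 164 162 153 134 119 115]
217 [158 158 160 161 160 157 148 136 125 122 120 114 104 101 117 142 159 164 165 164 165 164 165 159 143 126 118]
218 [159 159 160 160 160 157 149 138 129 127 122 117 111 111 126 148 158 163 164 163 165 163 165 163 156 139 124]
219 [159 160 160 160 159 160 155 149 140 130 122 116 119 127 142 156 161 163 163 163 164 165 165 164 163 153 134]
220 [159 158 159 160 161 161 160 158 151 138 122 115 125 144 155 161 162 162 164 163 164 163 165 164 159 152 134]
221 [158 158 158 159 159 161 160 160 153 141 128 118 128 149 160 160 163 164 163 164 163 163 164 161 150 138 126]
222 [158 158 158 159 160 160 158 155 145 137 127 121 130 148 158 161 162 162 164 164 163 164 163 160 147 131 118]
223 [160 158 157 159 160 159 153 140 128 123 123 118 125 142 153 158 161 163 164 164 164 164 165 160 146 130 116]
224 [160 159 159 160 1
[... 645 characters left out ...]
100 122 144 146]
230 [122 107 100  99 100  99  99  99  97  92  91  94 100  99  99  98 100  99 100  96  94  86  80  86 106 124 127]
231 [107 100  99 100 100  99  98  99  98  96  95  96  99  99 101 100 100  99  97  92  85  78  74  82 101 114 117]
232 [100  99  99  99  99  99 100 100 100  99  99  99  99  99 100  99  99  95  91  83  77  73  73  83 102 112 115]
233 [100  99  99  99 100  99  99  99  99 100  99 100  99  98  99  98  97  90  83  76  72  72  73  83 101 111 114]
234 [ 98  98 100  99  98  98 100  98  99 100  99  99 100 100  99  97  89  81  76  72  71  70  72  82  99 108 111]
235 [ 99  99  98  99  98  99  98  99  99 100  99 100 100  99  96  88  82  75  73  72  71  72  72  79  97 107 112]
```

Call:
carry_out:
  series:
    - {"travel":[0,0,-0.12],"delta_rot":[0,0,0],"fingers":1}
    - {"travel":[0,0,-0.06],"delta_rot":[0,0,0],"fingers":1}
    - {"travel":[0,0,-0.04],"delta_rot":[0,0,0],"fingers":1}
    - {"travel":[0,0,-0.03],"delta_rot":[0,0,0],"fingers":1}

```text
clock: 10.55
tcp_pos: [0.5912, 0.0948, 0.1316]
orientation: [-0.0, 0.091, 0.996, 0.0]
wrist_force: [0.5, -0.5, -0.6]
finger_gap: 0.0127
grip_force: 39.3
```

Call:
carry_out:
  series:
    - {"travel":[0,0,-0.04],"delta_rot":[0,0,0],"fingers":1}
    - {"travel":[0,0,-0.04],"delta_rot":[0,0,0],"fingers":1}

```text
clock: 10.8
tcp_pos: [0.5913, 0.0948, 0.1297]
orientation: [0.0, 0.091, 0.996, 0.0]
wrist_force: [0.8, 0.8, -0.8]
finger_gap: 0.0126
grip_force: 39.3
```

Call:
carry_out:
  series:
    - {"travel":[0,0,-0.06],"delta_rot":[0,0,0],"fingers":1}
    - {"travel":[0,0,-0.06],"delta_rot":[0,0,0],"fingers":1}

```text
clock: 11.05
tcp_pos: [0.5912, 0.0948, 0.1267]
orientation: [-0.0, 0.091, 0.996, 0.0]
wrist_force: [0.8, -0.4, -0.4]
finger_gap: 0.0124
grip_force: 39.3
```

Call:
carry_out:
  series:
    - {"travel":[0,0,-0.15],"delta_rot":[0,0,0],"fingers":1}
    - {"travel":[0,0,-0.15],"delta_rot":[0,0,0],"fingers":1}

```text
clock: 11.3
tcp_pos: [0.5912, 0.0948, 0.119]
orientation: [-0.0, 0.091, 0.996, 0.0]
wrist_force: [-0.4, -0.4, -0.2]
finger_gap: 0.0131
grip_force: 39.3
```

Call:
carry_out:
  series:
    - {"travel":[0,0,-0.2],"delta_rot":[0,0,0],"fingers":1}
    - {"travel":[0,0,-0.2],"delta_rot":[0,0,0],"fingers":1}
    - {"travel":[0,0,-0.2],"delta_rot":[0,0,0],"fingers":1}

```text
clock: 11.68
tcp_pos: [0.5912, 0.0948, 0.1038]
orientation: [-0.0, 0.091, 0.996, 0.0]
wrist_force: [-0.3, -0.2, -0.4]
finger_gap: 0.0129
grip_force: 39.3
```

Call:
carry_out:
  series:
    - {"travel":[0,0,-0.06],"delta_rot":[0,0,0],"fingers":1}
    - {"travel":[0,0,-0.04],"delta_rot":[0,0,0],"fingers":1}

```text
clock: 11.92
tcp_pos: [0.5913, 0.0948, 0.1017]
orientation: [0.0, 0.091, 0.996, 0.0]
wrist_force: [0.1, -0.3, 0.1]
finger_gap: 0.013
grip_force: 39.3
```

Call:
carry_out:
  series:
    - {"travel":[0,0,-0.04],"delta_rot":[0,0,0],"fingers":1}
    - {"travel":[0,0,-0.02],"delta_rot":[0,0,0],"fingers":1}

```text
clock: 12.18
tcp_pos: [0.5914, 0.0948, 0.1009]
orientation: [0.0, 0.091, 0.996, 0.0]
wrist_force: [-2.7, 0.3, 6.1]
finger_gap: 0.0125
grip_force: 39.9
```

Call:
carry_out:
  series:
    - {"travel":[0,0,-0.04],"delta_rot":[0,0,0],"fingers":1}
    - {"travel":[0,0,0],"delta_rot":[0,0,0],"fingers":1}

```text
clock: 12.42
tcp_pos: [0.5915, 0.0948, 0.1009]
orientation: [0.001, 0.091, 0.996, 0.0]
wrist_force: [-2.8, -0.4, 9.1]
finger_gap: 0.0127
grip_force: 40.3
```

Call:
carry_out:
  series:
    - {"travel":[0,0,0.03],"delta_rot":[0,0,0],"fingers":0.5}
    - {"travel":[0,0,0],"delta_rot":[0,0,0],"fingers":0.3}
    - {"travel":[0,0,0],"delta_rot":[0,0,0],"fingers":0.25}

```text
clock: 12.8
tcp_pos: [0.5911, 0.0948, 0.0997]
orientation: [-0.0, 0.091, 0.996, -0.0]
wrist_force: [0.1, 0.3, -0.2]
finger_gap: 0.0319
grip_force: 0.0
```

Call:
carry_out:
  series:
    - {"travel":[0,0,0.5],"delta_rot":[0,0,0],"fingers":0.25}
    - {"travel":[0,0,1],"delta_rot":[0,0,0],"fingers":0.25}
    - {"travel":[0,0,1],"delta_rot":[0,0,0],"fingers":0.25}
    - {"travel":[0,0,1],"delta_rot":[0,0,0],"fingers":0.2}
    - {"travel":[0,0,0.5],"delta_rot":[0,0,0],"fingers":0.1}

```text
clock: 13.42
tcp_pos: [0.5921, 0.0948, 0.2023]
orientation: [0.001, 0.091, 0.996, 0.0]
wrist_force: [0.6, 0.4, -0.2]
finger_gap: 0.0387
grip_force: 0.0
```

Call:
carry_out:
  series:
    - {"travel":[-1,-1,0],"delta_rot":[0,0,0],"fingers":0}
    - {"travel":[-1,-1,0],"delta_rot":[0,0,0],"fingers":0}
    - {"travel":[-1,-1,0],"delta_rot":[0,0,0],"fingers":0}
    - {"travel":[-1,-1,0],"delta_rot":[0,0,0],"fingers":0}

```text
clock: 13.92
tcp_pos: [0.4902, -0.0059, 0.2]
orientation: [-0.0, 0.091, 0.996, 0.0]
wrist_force: [-0.1, 0.2, -0.4]
finger_gap: 0.0426
grip_force: 0.0
```

```bash
python3 - <<'E'
from workcell import env
from h import *
snap("side",250,140,130,120,5,"pics/s4.png",env)
print(env.get_state()["tcp_pos"])
print(proj("side",[[.5915,.0948,.114],[.5915,.0948,.074],[.465,-.0615,.098]]))
E
```

```text
[ 0.48713793 -0.00761891  0.19976996]
[[288.92512294 215.39137838]
 [289.27661395 228.05122619]
 [351.36841808 200.86570668]]
```

View pics/s4.png

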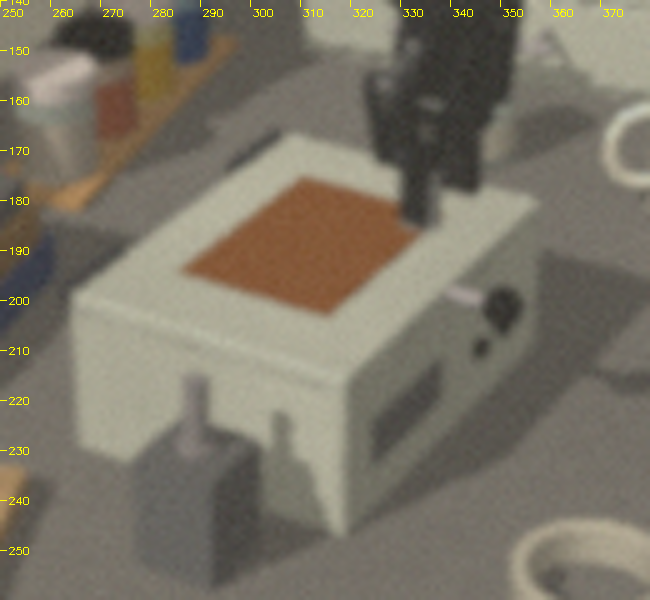

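The picture shows the pin standing home in the block: its grip top is at (288.5,215.5), and the fully home prediction is (288.9,215.4). The cover is still shut, with the knob at (350,201). Next I go to the knob.

Call:
carry_out:
  series:
    - {"travel":[-0.44,-1,0],"delta_rot":[0,0,0],"fingers":-0.3}
    - {"travel":[-0.44,-1,0],"delta_rot":[0,0,0],"fingers":-0.3}
    - {"travel":[0,-0.1,0],"delta_rot":[0,0,0],"fingers":-0.3}
    - {"travel":[0,0,0],"delta_rot":[0,0,0],"fingers":-0.3}

```text
clock: 14.48
tcp_pos: [0.4695, -0.0576, 0.2001]
orientation: [0.0, 0.092, 0.996, 0.0]
wrist_force: [1.0, -0.3, -0.1]
finger_gap: 0.0555
grip_force: 0.0
```

```bash
python3 - <<'E'
from workcell import env
from h import *
import cv2
F=[];S=[]
for _ in range(6):
    F.append(env.read_camera("side")["color"].astype(float)); S.append(env.get_state()["tcp_pos"])
print(np.mean(S,0),np.std(S,0)); g=np.mean(F,0).mean(2)
# dark ball centroid in side
w=g[193:209,342:359];np.set_printoptions(linewidth=200);print(w.round().astype(int))
b=np.clip(90-w,0,None);v,u=np.mgrid[193:209,342:359];print((b*u).sum()/b.sum(),(b*v).sum()/b.sum())
for x,y in((.4667,-.0609),(.466,-.0606),(.4649,-.0601)):print(proj("side",[x+.0009,y+.0014,.098]))
g=d["top"]["color"].astype(float).mean(2)[221:235,317:333];v,u=np.mgrid[221:235,317:333];print(g.round().astype(int))
b=np.clip(45-g,0,None);print((b*u).sum()/b.sum(),(b*v).sum()/b.sum(),proj("top",[.4667-.0018,-.0609-.0014,.098]))
E
```

```text
[ 0.4695143  -0.05713037  0.19996398] [6.09432137e-05 7.96939467e-05 3.32653655e-05]
[[151 138 121 109 106 108 112 113 113 113 115 114 115 113 110 102  89]
 [136 122 110 106 108 109 112 112 114 115 114 115 115 114 110 101  92]
 [121 112 108 105 109 112 112 112 112 113 115 114 115 113 108  98  90]
 [117 112 108 110 112 111 108 106 105 105 109 112 113 114 108  98  90]
 [132 124 120 118 113 105  94  86  84  85  92 102 111 112 111  97  89]
 [152 149 144 135 118  96  78  67  63  62  73  90 104 112 108  98  89]
 [151 156 157 146 120  86  64  58  54  55  56  76  94 106 106  97  88]
 [131 139 142 136 110  78  59  59  56  55  55  64  83 101 104  95  89]
 [115 117 118 112  93  68  56  56  56  53  51  60  79  98 103  95  88]
 [111 110 110 104  88  66  56  53  52  52  53  64  85 101 103  95  89]
 [111 111 110 105  93  74  58  54  52  51  56  73  95 106 104  94  89]
 [110 111 111 109 102  88  72  57  53  57  71  89 103 108 103  94  86]
 [110 112 112 111 110 101  85  67  56  66  86 100 109 108 103  92  87]
 [110 112 109 107 104 103  94  78  68  80  97 109 111 109 102  91  87]
 [110 111 106  94  86
[... 554 characters left out ...]
  33  42  63  71  68  70  70]
 [ 68  69  69  55  40  35  35  36  30  29  38  58  68  68  68  70]
 [ 69  70  63  48  33  34  32  32  29  26  32  55  67  72  70  73]
 [ 73  68  64  54  40  27  29  33  29  28  35  57  67  69  71  70]
 [ 80  73  69  59  42  32  30  28  31  33  47  65  70  70  70  72]
 [ 90  84  80  79  63  44  38  32  37  47  59  65  69  68  68  69]
 [ 93  91  92  90  83  67  57  54  60  64  67  68  69  69  69  71]
 [ 95  96  94  94  88  84  78  77  79  76  73  70  69  72  72  71]
 [ 92  94  94  94  92  92  92  93  93  90  83  82  80  81  77  75]
 [ 93  95  96  95  95  96  92  93  91  93  94  91  91  91  90  82]]
324.16193399846514 227.2693783576362 [[324.51314796 227.55127179]]
```

Call:
carry_out:
  series:
    - {"travel":[-0.1,-0.12,-1],"delta_rot":[0,0,0],"fingers":-0.3}
    - {"travel":[0,0,-1],"delta_rot":[0,0,0],"fingers":-0.3}
    - {"travel":[0,0,-1],"delta_rot":[0,0,0],"fingers":-0.3}
    - {"travel":[0,0,-0.8],"delta_rot":[0,0,0],"fingers":-0.3}
    - {"travel":[0,0,-0.28],"delta_rot":[0,0,0],"fingers":-0.2}

```text
clock: 15.4
tcp_pos: [0.466, -0.0602, 0.0969]
orientation: [-0.001, 0.091, 0.996, 0.0]
wrist_force: [-0.2, -0.1, 0.7]
finger_gap: 0.0514
grip_force: 0.0
```

Call:
carry_out:
  series:
    - {"travel":[0,0,0],"delta_rot":[0,0,0],"fingers":0.1}
    - {"travel":[0,0,0],"delta_rot":[0,0,0],"fingers":0.3}
    - {"travel":[0,0,0],"delta_rot":[0,0,0],"fingers":0.4}
    - {"travel":[0,0,0],"delta_rot":[0,0,0],"fingers":0.7}
    - {"travel":[0,0,0],"delta_rot":[0,0,0],"fingers":1}
  squeeze: 50

```text
clock: 16.02
tcp_pos: [0.4677, -0.0593, 0.0989]
orientation: [0.001, 0.091, 0.996, 0.002]
wrist_force: [2.1, 7.3, 2.5]
finger_gap: 0.0211
grip_force: 48.7
```

Call:
carry_out:
  series:
    - {"travel":[0,0,0],"delta_rot":[0,0,0],"fingers":1}
    - {"travel":[0,0,0],"delta_rot":[0,0,0],"fingers":1}

```text
clock: 16.27
tcp_pos: [0.4677, -0.0593, 0.099]
orientation: [0.001, 0.091, 0.996, 0.002]
wrist_force: [0.9, 6.7, 2.0]
finger_gap: 0.0213
grip_force: 48.7
```

```bash
python3 -c "
import numpy as np
q=np.r_[np.arange(0,.92,.07),.96,1.0,1.03,1.06]
for a,b in zip(q,q[1:]):
    f=.214*(np.cos(a)-np.cos(b))/.025;z=.214*(np.sin(b)-np.sin(a))/.025
    print('%.2f'%b,round(f*.9844,2),round(-f*.1761,2),round(z,2))"
```

```text
0.07 0.02 -0.0 0.6
0.14 0.06 -0.01 0.6
0.21 0.1 -0.02 0.59
0.28 0.14 -0.03 0.58
0.35 0.18 -0.03 0.57
0.42 0.22 -0.04 0.56
0.49 0.26 -0.05 0.54
0.56 0.3 -0.05 0.52
0.63 0.33 -0.06 0.5
0.70 0.36 -0.07 0.47
0.77 0.4 -0.07 0.44
0.84 0.43 -0.08 0.42
0.91 0.45 -0.08 0.38
0.96 0.34 -0.06 0.25
1.00 0.28 -0.05 0.19
1.03 0.21 -0.04 0.14
1.06 0.22 -0.04 0.13
```

Call:
carry_out:
  series:
    - {"travel":[0.02,0.04,0.3],"delta_rot":[0,0,0],"fingers":1}
    - {"travel":[0.02,0,0.3],"delta_rot":[0,0,0],"fingers":1}
    - {"travel":[0,0,0],"delta_rot":[0,0,0],"fingers":1}

```text
clock: 16.65
tcp_pos: [0.4682, -0.0594, 0.1137]
orientation: [0.001, 0.091, 0.996, 0.001]
wrist_force: [2.4, 4.9, -1.9]
finger_gap: 0.0209
grip_force: 49.0
```

Call:
carry_out:
  series:
    - {"travel":[0.06,-0.01,0.6],"delta_rot":[0,0,0],"fingers":1}
    - {"travel":[0.1,-0.01,0.59],"delta_rot":[0,0,0],"fingers":1}
    - {"travel":[0.14,-0.02,0.58],"delta_rot":[0,0,0],"fingers":1}
    - {"travel":[0.18,-0.03,0.57],"delta_rot":[0,0,0],"fingers":1}
    - {"travel":[0.22,-0.04,0.56],"delta_rot":[0,0,0],"fingers":1}

```text
clock: 17.27
tcp_pos: [0.4857, -0.0626, 0.1862]
orientation: [0.0, 0.091, 0.996, 0.0]
wrist_force: [5.1, 2.5, -4.4]
finger_gap: 0.0211
grip_force: 49.0
```

Call:
carry_out:
  series:
    - {"travel":[0.26,-0.05,0.54],"delta_rot":[0,0,0],"fingers":1}
    - {"travel":[0.3,-0.05,0.52],"delta_rot":[0,0,0],"fingers":1}
    - {"travel":[0.33,-0.06,0.5],"delta_rot":[0,0,0],"fingers":1}
    - {"travel":[0.36,-0.07,0.47],"delta_rot":[0,0,0],"fingers":1}
    - {"travel":[0.4,-0.07,0.44],"delta_rot":[0,0,0],"fingers":1}

```text
clock: 17.9
tcp_pos: [0.526, -0.0701, 0.2477]
orientation: [-0.001, 0.091, 0.996, -0.0]
wrist_force: [1.0, 2.1, -3.5]
finger_gap: 0.0213
grip_force: 49.0
```

```bash
python3 - <<'E'
from workcell import env
from h import *
snap("side",250,100,140,140,4,"pics/s5.png",env)
s=env.get_state();print(s["tcp_pos"],s["wrist_force"])
for q in(.7,.77,.84):print(q,proj("side",[.6777-.9844*.214*np.cos(q)+.0009,-.0978+.1761*.214*np.cos(q)+.0014,.098+.214*np.sin(q)]))
E
```

```text
[ 0.5275712  -0.07035602  0.24914207] [-0.86738176  2.61751039  0.82393043]
0.7 [[335.7214633  152.92820321]]
0.77 [[332.57555893 148.42146356]]
0.84 [[329.17463166 144.09535377]]
```

View pics/s5.png

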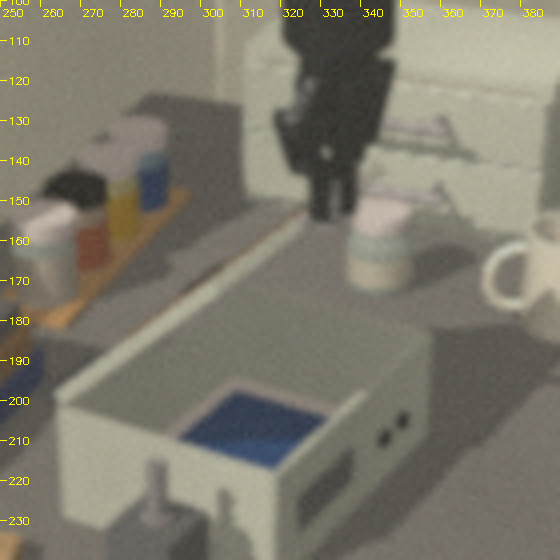

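The picture shows the cover swung up at about 0.77 rad, the gripper on the knob at (330,150), and the pin still upright in the block at (288,215). I'll continue past the balance point slowly.

Call:
carry_out:
  series:
    - {"travel":[0.43,-0.08,0.42],"delta_rot":[0,0,0],"fingers":1}
    - {"travel":[0.45,-0.08,0.38],"delta_rot":[0,0,0],"fingers":1}
    - {"travel":[0.34,-0.06,0.25],"delta_rot":[0,0,0],"fingers":1}
    - {"travel":[0.28,-0.05,0.19],"delta_rot":[0,0,0],"fingers":1}
    - {"travel":[0.21,-0.04,0.14],"delta_rot":[0,0,0],"fingers":1}

```text
clock: 18.58
tcp_pos: [0.5696, -0.0781, 0.2813]
orientation: [-0.0, 0.091, 0.996, -0.0]
wrist_force: [5.0, -0.1, -8.7]
finger_gap: 0.0209
grip_force: 50.4
```

Call:
carry_out:
  series:
    - {"travel":[0.22,-0.04,0.13],"delta_rot":[0,0,0],"fingers":1}
    - {"travel":[0.22,-0.04,0.12],"delta_rot":[0,0,0],"fingers":1}
    - {"travel":[0,0,0],"delta_rot":[0,0,0],"fingers":1}
    - {"travel":[0,0,0],"delta_rot":[0,0,0],"fingers":1}

```text
clock: 19.08
tcp_pos: [0.5802, -0.08, 0.2878]
orientation: [-0.0, 0.091, 0.996, -0.0]
wrist_force: [4.4, -3.6, -9.8]
finger_gap: 0.0212
grip_force: 50.0
```

```bash
cat > q.py <<'E'
from workcell import env
from h import *
s=env.get_state();p=s["tcp_pos"]-[.6777,-.0978,.0985]
f=-(p[0]*.9844-p[1]*.1761);print(s["tcp_pos"],s["wrist_force"],s["finger_gap"],'q',np.arctan2(p[2],f),'r',np.hypot(f,p[2]),'lat',p[0]*.1761+p[1]*.9844)
E
python3 q.py
```

```text
[ 0.58019786 -0.08004404  0.28775468] [ 4.41598829 -3.57786841 -9.82092713] 0.021223606197779535 q 1.0883886416443935 r 0.2136345350449972 lat 0.00030883714489522013
```

Call:
carry_out:
  series:
    - {"travel":[-0.22,0.04,-0.13],"delta_rot":[0,0,0],"fingers":1}
    - {"travel":[-0.22,0.04,-0.13],"delta_rot":[0,0,0],"fingers":1}
    - {"travel":[-0.22,0.04,-0.13],"delta_rot":[0,0,0],"fingers":1}
    - {"travel":[-0.23,0.04,-0.17],"delta_rot":[0,0,0],"fingers":1}
    - {"travel":[-0.23,0.04,-0.17],"delta_rot":[0,0,0],"fingers":1}

```text
clock: 19.7
tcp_pos: [0.5536, -0.0751, 0.2696]
orientation: [0.002, 0.091, 0.996, -0.0]
wrist_force: [10.1, -3.0, -13.5]
finger_gap: 0.021
grip_force: 49.8
```

Call:
carry_out:
  series:
    - {"travel":[-0.23,0.04,-0.17],"delta_rot":[0,0,0],"fingers":1}
    - {"travel":[0,0,0],"delta_rot":[0,0,0],"fingers":1}
    - {"travel":[0,0,0],"delta_rot":[0,0,0],"fingers":1}
    - {"travel":[0,0,0],"delta_rot":[0,0,0],"fingers":1}

```text
clock: 20.2
tcp_pos: [0.5488, -0.0742, 0.2656]
orientation: [0.003, 0.091, 0.996, -0.0]
wrist_force: [11.4, -3.5, -12.8]
finger_gap: 0.0212
grip_force: 50.5
```

```bash
python3 q.py; python3 - <<'E'
from workcell import env
from h import *
snap("side",240,90,150,150,4,"pics/s6.png",env)
E
```

```text
[ 0.54878692 -0.07421693  0.26563524] [ 11.3981226   -3.5316413  -12.83185719] 0.021180981138823357 q 0.9058101590805524 r 0.21239021599470642 lat 0.0005135809400223061
```

View pics/s6.png

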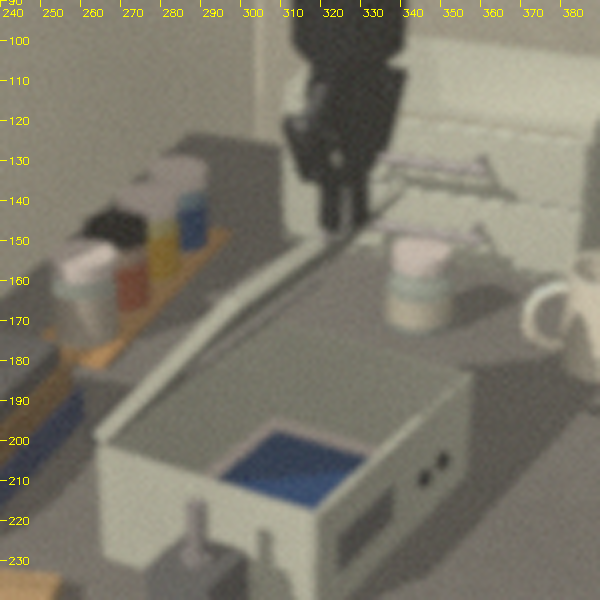

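The picture shows the cover held up by the gripper on the knob (322,148), with the pin upright and home at (289,216). I'll relieve the slight radial tension and then hand in.

Call:
carry_out:
  series:
    - {"travel":[0.03,0,-0.04],"delta_rot":[0,0,0],"fingers":1}
    - {"travel":[0,0,0],"delta_rot":[0,0,0],"fingers":1}
    - {"travel":[0,0,0],"delta_rot":[0,0,0],"fingers":1}

```text
clock: 20.62
tcp_pos: [0.5485, -0.0742, 0.2653]
orientation: [0.002, 0.091, 0.996, -0.0]
wrist_force: [6.9, -2.3, -7.5]
finger_gap: 0.0212
grip_force: 51.0
```

```bash
python3 q.py; python3 -c "
from workcell import env
s=env.get_state();print(abs(s['qvel']).max(),s['grip_force']);print(env.hand_in())"
```

```text
[ 0.5485073  -0.07415824  0.26531697] [ 6.85487759 -2.32549147 -7.49675084] 0.02123314285792051 q 0.9038266578206182 r 0.21231640457954384 lat 0.000522114080424331
0.0019300134486013691 51.0419636964798
the job is handed in; nothing more can be done
None
```

I handed the job in at about 20.6 s: the pin is home in the terminal block and released, and the cover was raised to about 1.09 rad, eased back and is held by its knob at about 0.90 rad (angles worked out from the tool position).

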